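# Tip the model van onto its wheels and push it home in the jig

## Robot

A 6-joint arm with a two-finger parallel gripper is mounted at the origin on the work surface. World frame = base frame: x ahead of the robot, y to its left, z up, the work surface at z = 0. Lengths are in m, angles in degrees, forces in N, time in s.
With the tool pointing down it reaches from about 0.4 to 0.825 m from the base axis. Payload 7 kg.
Tool frame: the origin (TCP) lies midway between the tips of the shut fingers; the grasp point (between the pads) lies 19 mm behind it; z points along the fingers, y is the direction in which the jaws open and shut (so a half turn about z gives the same grasp; the last joint's range is limited). The gripper opens to 88 mm and grips with 3 to 60 N. Pads are 19 mm wide; open, the fingers measure 130 mm over their backs; the gripper's body (78 mm by 193 mm) begins 47 mm behind the grasp point.
Start: joints at [-56.144, 20.546, 0.682, 0, -70.136, -16.507], TCP at [0.201, -0.644, 0.197] pointing down, gripper open.
Joint ranges: [-176.03, 176.03], [-82.01, 121.73], [-58.28, 71.71], [-173.87, 95.51], [-174.79, -0.11], [-173.66, 173.66]. Speed limits (degrees/s): [136.94, 136.94, 172.46, 180, 180, 180].

## Interface

Orientations are given as [roll, pitch, yaw] about the fixed x, y, z axes, in that order (R = Rz(yaw) Ry(pitch) Rx(roll)).
In Python, from plant import ctrl, snapshot gives the robot as it stands.
- The arm moves only by the shell command python3 -m pendant 'ROWS'. ROWS is JSON, a list of rows, each a list of 7 numbers: the shift along the tool's x, y, z in m, then the turn, a rotation vector about the tool's x, y, z in rad, then the opening, from -1 (shut) to 1 (fully open), so that 0 is half open. In form: [[x, y, z, ax, ay, az, jaw], ...]. A call has 1 to 12 rows; each row is the pose to reach, as a shift and turn from the pose commanded when the call began, along the tool's axes at that moment; what a row does not reach only later rows make up. A row lasts 1/8 s, in which the tool goes at most 62.5 mm and 10.7 degrees, less where a joint would pass 70% of its speed; a pose out of reach is approached as far as the arm can. A call with a gripper value outside its range is refused whole. The fingers move at their own pace and stop on an object; the grip force is fixed at half the most. Time passes only in rows, so rows that repeat a pose let the fingers close. It gives the time, the measured TCP pose, the force and the opening at its end, in the units of the state.
- ctrl.get_obs(): the state, without advancing time (a new reading comes with each control period).
- snapshot(name): name is "side" or "top" or "wrist"; returns a dict with "image" (480x640x3 uint8, blue, green, red), "mtx" (3x3 intrinsics, pixels), "eye" and "attitude" of the camera in the world; the wrist camera has in their place "tool_from_camera" (4x4, takes a point from camera to tool coordinates, whose origin is the TCP and whose axes are the flange's). Camera axes: x right, y up, looking along -z (the intrinsics and any distortion apply to the point x, -y, -z); pixel columns grow to the right and rows downward; lengths in m; the calibration is good to about 2 mm. A picture is of the moment at which its call begins: read the wrist's pose just before it. There is no depth.
- ctrl.close_job(): hands the job in, once; it reports no verdict.
The state is a dict: "clock": time; "joint_pos": joint angles; "qvel": joint speeds; "tau": joint torques, N m; "tool_pos": TCP position; "orientation": TCP orientation; "force": force on the tool from outside, world axes, zero at the start; "moment": the same for the moment, N m; "opening": finger opening in m.
Only numpy, scipy, OpenCV 4.12 (cv2) and the standard library are available. Lean on these libraries where they do the work, as an engineer would, in place of code of your own. Each camera call takes 0.05 s, during which the arm holds its last target.

## Task

The grey model van has been left standing on its tail in the plywood assembly jig. Only push it, never pick it up: push it over so that it comes down on its wheels between the side rails, and then push it along on its wheels until its nose is squarely against the jig's end stop. Leave the other things on the bench where they are.

Things in the scene. Friction and masses are not known exactly. Their poses are not given: they have to be found in the camera images.
- van: Loose grey plastic model van, 160 mm long, 66 wide, 62 from wheel bottoms to roof, 0.18 to 0.33 kg; black wheels do not turn. Starts on its flat tail, nose up, on the jig's base. Origin: centre of the tail face. z: tail to nose (up at the start). x: out of the underside (towards the end stop at the start, straight down once on its wheels). Chassis plane at x = 24 mm, wheel bottoms at x = 38 mm.
- van_roof (a point): Point in the middle of the van's flat roof (body x = -24 mm), 112 mm from the tail, so 118 mm above the table at the start: a good place to push it over, along the van's x. The roof ends 128 mm from the tail; above, the windscreen slopes. Leaning about 20 degrees, the van falls by itself.
- van_nose (a point): Centre of the flat front face of the van's nose (face 26 mm high, 66 mm wide), the face that meets the end stop; 160 mm from the tail.
- van_tail (a point): Point on the middle of the van's flat tail face (body x = 11 mm), 33 mm above the table once the van is on its wheels: the place to push it along. It slides with dry friction, needing about 1 to 4 N.
- van_heel (a point): Middle of the tail's edge at the chassis (body x = 24 mm, z = 0), over which the van tips; 6 mm above the table at the start, 20 mm once on its wheels.
- jig: Fixed plywood jig. Base plate 345 x 144 x 6 mm; two side rails, 116 mm apart inside, tops 14 mm above the table; end stop across one end, top 36 mm above the table. Origin at table height on the middle line. x runs along the rails to the end stop (roughly to the robot's left), y across. Base from x = -185 to 160 mm, rails from -185 to 135, stop face at x = 135 mm.
- stop_face (a point): Point on the face of the end stop, on the jig's middle line, 20 mm above the table.
- jar_a: Bystander: small paint jar, 38 mm wide, 52 mm high, beside the jig. Origin at the centre of its underside.
- jar_b: Bystander: small paint jar with a black cap, 38 mm wide, 52 mm high, beside the jig. Origin at the centre of its underside.
- glue: Bystander: glass glue jar, 42 mm wide, 70 mm high, beside the jig. Origin at the centre of its underside.
- sanding_stick: Bystander: flat pale sanding stick, 150 x 18 x 5 mm, lying beside the jig. Origin at the centre of its underside, x along its length.
- nippers: Bystander: side cutters with green handles, 130 mm long, 12 mm high, lying beside the jig. Origin at its joint, x towards the jaws.
- spare_wheel: Bystander: loose black model wheel, 26 mm wide, 12 mm high, lying flat beside the jig. Origin at the centre of its underside.
There are look-alikes about, which are no part of the job. What is shaped like the van but green or pink is not meant.

How it is judged:
By the outcome, as a careful person would: the job done as asked, in the order asked, and still so for the second after the job is handed in, with the robot touching nothing.
It also fails if it takes over 45 s, if anything falls off the work surface, if the arm or the gripper's body presses on something with over 40 N, if the wrist force passes 120 N, or if a joint passes its speed limit or range.

## Working session

There is one attempt and no reset: what is moved stays moved. The work goes in short steps, Python scripts to look and compute and a shell command to move; the robot and the scene stay as the last step left them, time stands still between calls to the robot, and variables do not carry over. Pictures are saved under pics/ and viewed, and the job is handed in when it is done.

```bash
ls; mkdir -p pics
python3 - <<'E'
from plant import ctrl, snapshot
import cv2
print(ctrl.get_obs())
for n in ("side","top","wrist"):
    s=snapshot(n); cv2.imwrite(f"pics/{n}0.png",s["image"]); print(n,{k:v for k,v in s.items() if k!="image"})
E
```

```text
pics
{'clock': 0.0, 'joint_pos': array([-5.61441929e+01,  2.05932783e+01,  6.35054837e-01, -1.95801329e-02,
       -7.01350772e+01, -1.65072781e+01]), 'qvel': array([ 0.05709667,  0.0303509 ,  0.10329502,  0.03560254, -0.03637078,
        0.0461305 ]), 'tau': array([-1.89130878e-03, -5.82725251e+01,  2.93052614e+01,  6.99729592e+00,
        6.85297549e-03, -1.68699376e-04]), 'tool_pos': array([ 0.20109448, -0.64380416,  0.19611334]), 'orientation': array([ 1.79905314e+02, -8.86486927e-03, -1.62658132e+02]), 'force': array([0.30175723, 0.04609903, 0.11867967]), 'moment': array([-0.01552111,  0.00604492, -0.01850359]), 'opening': 0.0872133399690791}
side {'mtx': array([[602.29103084,   0.        , 321.98191154],
       [  0.        , 602.29103084, 249.35010306],
       [  0.        ,   0.        ,   1.        ]]), 'eye': array([0.39573923, 0.62195482, 0.87070212]), 'attitude': array([ 4.10560620e+01, -2.81855537e-02, -1.67421878e+02])}
top {'mtx': array([[589.37052602,   0.        , 316.39121056],
       [  0.        , 589.37052602, 231.63238618],
       [  0.        ,   0.        ,   1.        ]]), 'eye': array([ 0.31107592, -0.02689859,  1.13216203]), 'attitude': array([ 12.28497709,  -0.08895269, -83.75116793])}
wrist {'mtx': array([[384.55141548,   0.        , 320.88511469],
       [  0.        , 384.55141548, 240.64690822],
       [  0.        ,   0.        ,   1.        ]]), 'tool_from_camera': array([[-8.12667033e-06,  9.64065891e-01,  2.65663243e-01,
         7.14361858e-02],
       [ 9.99999863e-01, -1.31135582e-04,  5.06468300e-04,
         7.26243946e-04],
       [ 5.23106716e-04,  2.65663211e-01, -9.64065758e-01,
        -1.86579135e-01],
       [ 0.00000000e+00,  0.00000000e+00,  0.00000000e+00,
         1.00000000e+00]])}
```

View pics/side0.png

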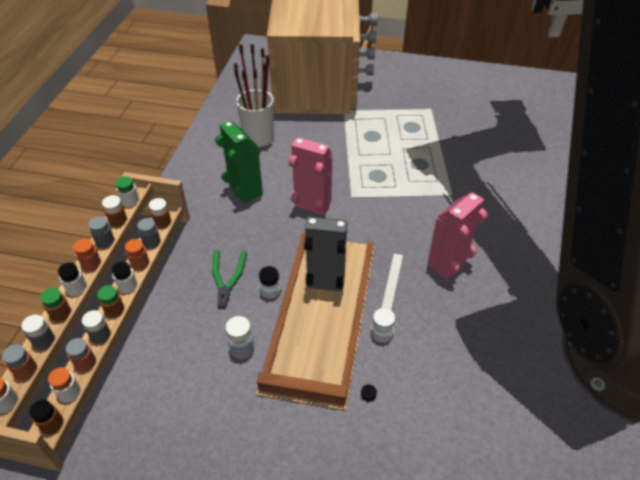

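View pics/top0.png

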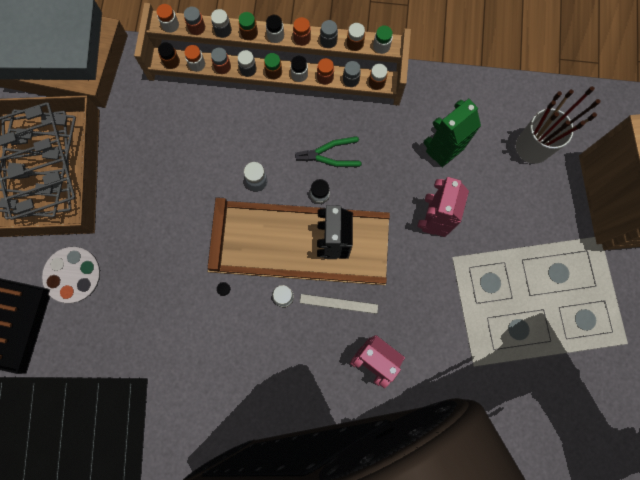

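View pics/wrist0.png

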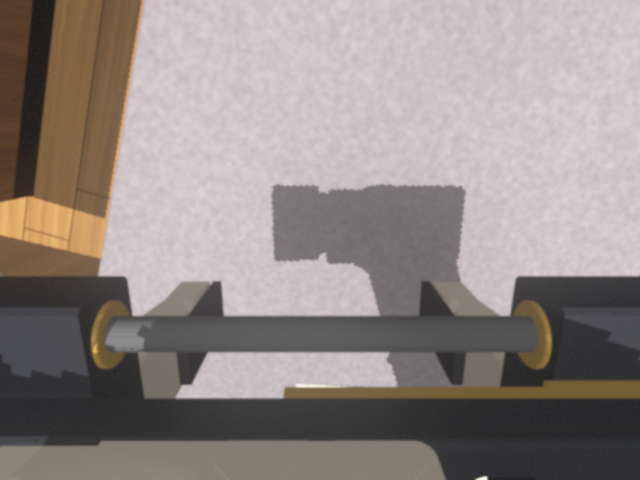

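Candidates: the grey/black van in the jig (top 335,232; side 326,255), the green one (top 453,130), and pink ones (top 445,207 and 379,362). The grey one, standing in the jig, fits the description. I'll check it in close crops.

```bash
cat > h.py <<'E'
import numpy as np, cv2
from scipy.spatial.transform import Rotation as R
def cam(s):
    return np.array(s["mtx"]),np.array(s["eye"]),R.from_euler("xyz",s["attitude"],degrees=True).as_matrix()
def ray(s,u,v,z):
    K,e,Rm=cam(s); p=np.linalg.inv(K)@[u,v,1]; d=Rm@[p[0],-p[1],-p[2]]
    return e+d*(z-e[2])/d[2]
def proj(s,P):
    K,e,Rm=cam(s); c=Rm.T@(np.array(P)-e); q=K@[c[0],-c[1],-c[2]]; return q[:2]/q[2]
E
python3 - <<'E'
import cv2
a=cv2.imread("pics/top0.png")[185:315,190:410]; cv2.imwrite("pics/topc.png",cv2.resize(a,None,fx=3.6,fy=3.6,interpolation=cv2.INTER_CUBIC))
a=cv2.imread("pics/side0.png")[200:420,200:420]; cv2.imwrite("pics/sidec.png",cv2.resize(a,None,fx=2.7,fy=2.7,interpolation=cv2.INTER_CUBIC))
E
```

```text
(no output)
```

View pics/topc.png

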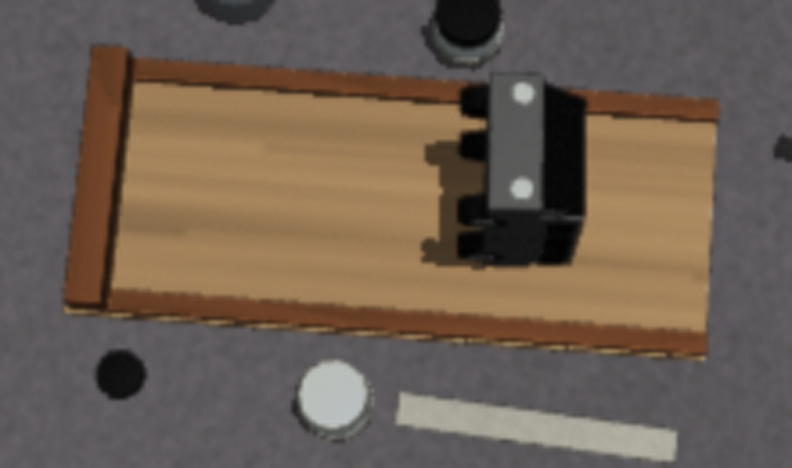

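View pics/sidec.png

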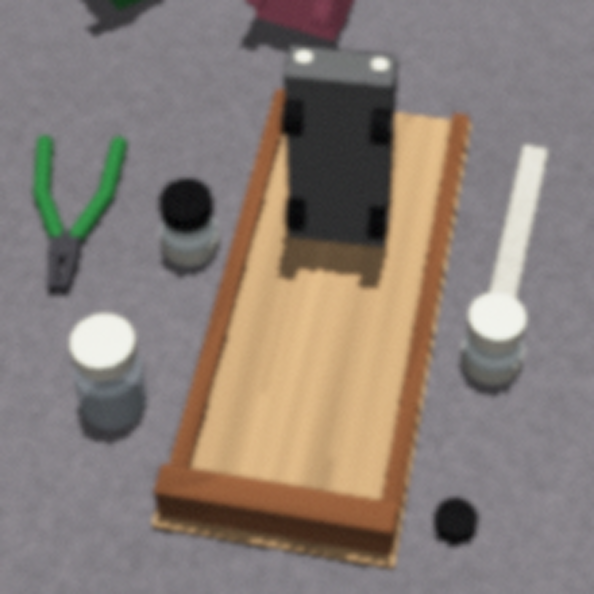

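Run:
```python
from h import *
from plant import snapshot
t=snapshot("top"); s=snapshot("side")
T=lambda x,y,z: ray(t,190+(x+.5)/3.6-.5,185+(y+.5)/3.6-.5,z)
S=lambda x,y,z: ray(s,200+(x+.5)/2.7-.5,200+(y+.5)/2.7-.5,z)
def show(n,p): print(n,(p*1000).round(1))
for n,x,y,z in [("stopA outer",92,46,.036),("stopB outer",66,300,.036),("stopA inner",131,50,.036),("stopB inner",105,304,.036),("railA end outer",718,100,.014),("railA end inner",717,121,.014),("railB end in",706,333,.014),("railB end out",704,353,.014),
 ("nose chassis +x",490,73,.166),("nose roofside +x",543,73,.166),("nose roof -x",543,208,.166),("nose chassis -x",490,208,.166)]: show("T "+n,T(x,y,z))
for n,x,y,z in [("heel +x",287,235,.006),("heel -x",383,245,.006),("stop outer +x",157,485,.036),("stop outer -x",400,528,.036),("inner +x",165,466,.036),("inner -x",400,500,.036),("nose ch +x",285,80,.166),("nose ch -x",394,87,.166),
 ("rail end -x in",453,116,.014),("rail +x end in",289,92,.014)]: show("S "+n,S(x,y,z))
# jars
for n,x,y,z in [("jar cap b",468,18,.052),("jarA",334,395,.052),("glue",235,-10,.07)]: show(n,T(x,y,z))
```

```text
T stopA outer [594.3 198.6  36. ]
T stopB outer [456.9 192.2  36. ]
T stopA inner [594.4 177.5  36. ]
T stopB inner [457.  171.6  36. ]
T railA end outer [ 607.1 -139.3   14. ]
T railA end inner [ 595.3 -139.7   14. ]
T railB end in [ 479.4 -143.5   14. ]
T railB end out [ 468.6 -143.3   14. ]
T nose chassis +x [568.2 -16.2 166. ]
T nose roofside +x [570.9 -41.  166. ]
T nose roof -x [506.4 -47.5 166. ]
T nose chassis -x [503.8 -23.  166. ]
S heel +x [568.1 -19.5   6. ]
S heel -x [503.7 -25.3   6. ]
S stop outer +x [592.4 194.2  36. ]
S stop outer -x [451.4 190.3  36. ]
S inner +x [591.4 181.4  36. ]
S inner -x [454.8 173.2  36. ]
S nose ch +x [564.4 -12.8 166. ]
S nose ch -x [500.4 -21.3 166. ]
S rail end -x in [ 477.  -141.8   14. ]
S rail +x end in [ 595.3 -138.9   14. ]
jar cap b [ 6.272e+02 -2.000e-01  5.200e+01]
jarA [421.3  46.1  52. ]
glue [623.7 121.9  70. ]
```

Run:
```python
from h import *
from plant import snapshot,ctrl
t=snapshot("top")
for n,u,v in [("pink1",453,194),("pink2",379,362),("green",458,118)]:
    for z in (.0,.16): print(n,z,(ray(t,u,v,z)*1e3).round())
o=ctrl.get_obs(); print(o["clock"])
def shift(p,yaw):
    Rt=R.from_euler("xyz",[180,0,-162.658],degrees=True); Rg=R.from_euler("xyz",[180,0,yaw],degrees=True)
    return Rt.inv().apply(np.array(p)-[.201,-.644,.197]).round(4), (Rt.inv()*Rg).as_rotvec().round(4)
print(shift([.545,-.115,.26],-84)); print(shift([.545,-.115,.114],-84))
print(shift([.42,-.38,.26],-84))
```

```text
pink1 0.0 [ 662. -264.    0.]
pink1 0.16 [ 613. -231.  160.]
pink2 0.0 [ 320. -146.    0.]
pink2 0.16 [ 319. -129.  160.]
green 0.0 [ 825. -265.    0.]
green 0.16 [ 753. -231.  160.]
0.3
(array([-0.486 ,  0.4024, -0.063 ]), array([-0.    ,  0.    , -1.3728]))
(array([-0.486 ,  0.4024,  0.083 ]), array([-0.    ,  0.    , -1.3728]))
(array([-0.2877,  0.1867, -0.063 ]), array([-0.    ,  0.    , -1.3728]))
```

```bash
python3 -m pendant '[[-0.02,0.02,-0.09,0,0,-0.1,-0.55],[-0.486,0.402,-0.09,0,0,-1.373,-0.55],[-0.486,0.402,-0.09,0,0,-1.373,-0.55],[-0.486,0.402,-0.09,0,0,-1.373,-0.55],[-0.486,0.402,-0.09,0,0,-1.373,-0.55],[-0.486,0.402,-0.09,0,0,-1.373,-0.55],[-0.486,0.402,-0.09,0,0,-1.373,-0.55],[-0.486,0.402,-0.09,0,0,-1.373,-0.55],[-0.486,0.402,-0.09,0,0,-1.373,-0.55],[-0.486,0.402,-0.09,0,0,-1.373,-0.55],[-0.486,0.402,-0.09,0,0,-1.373,-0.55],[-0.486,0.402,-0.09,0,0,-1.373,-0.55]]'
```

```text
clock: 1.8
tool_pos: [0.5467, -0.1129, 0.2866]
orientation: [180.0, 0.0, -83.8]
force: [0.1, -0.8, -0.3]
opening: 0.0195
```

```bash
python3 -m pendant '[[0,0,0.06,0,0,0,-0.55],[0,0,0.12,0,0,0,-0.55],[0,0,0.172,0,0,0,-0.55],[0,0,0.172,0,0,0,-0.55]]'
python3 - <<'E'
from plant import snapshot,ctrl
import cv2
o=ctrl.get_obs(); print(o["clock"],o["tool_pos"],o["force"])
for n in ("side","top"):
    cv2.imwrite(f"pics/{n}1.png",cv2.resize(snapshot(n)["image"][170:330,190:430] if n=="top" else snapshot(n)["image"][150:420,180:480],None,fx=2.2,fy=2.2,interpolation=cv2.INTER_CUBIC))
E
```

```text
clock: 2.3
tool_pos: [0.5419, -0.1163, 0.1118]
orientation: [179.5, 0.0, -84.0]
force: [0.7, -0.2, 2.0]
opening: 0.02
2.3 [ 0.54192493 -0.11634907  0.11180492] [ 0.65502587 -0.20196126  1.95569131]
```

View pics/side1.png

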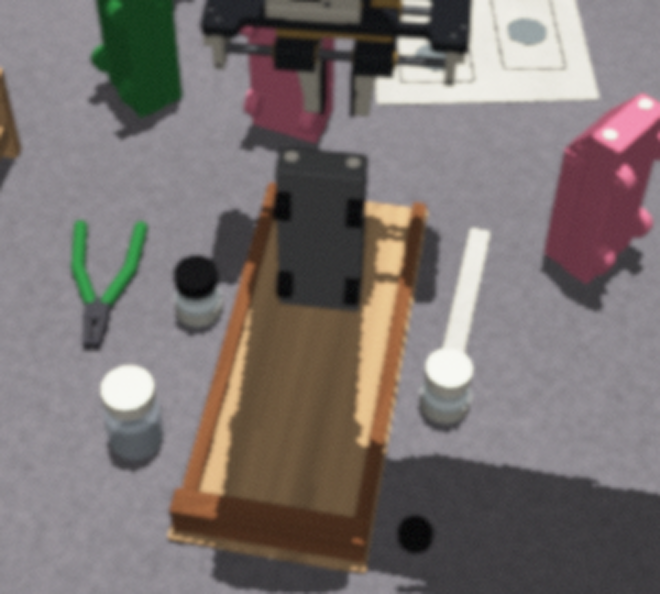

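View pics/top1.png

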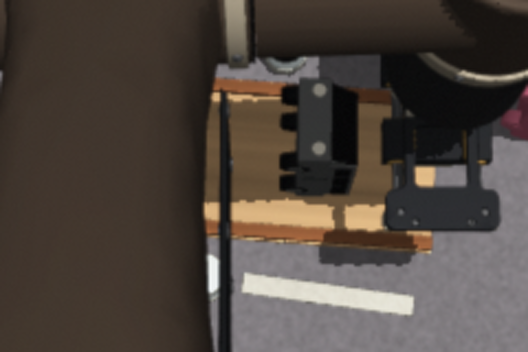

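The van stands untouched, nose up. The fingers are behind its roof and centred on it. Now I'll push slowly along tool -x.

```bash
python3 -m pendant '[[-0.012,0,0,0,0,0,-0.55],[-0.024,0,0,0,0,0,-0.55],[-0.03,0,0,0,0,0,-0.55],[-0.035,0,0,0,0,0,-0.55],[-0.04,0,0,0,0,0,-0.55],[-0.045,0,0,0,0,0,-0.55],[-0.05,0,0,0,0,0,-0.55],[-0.055,0,0,0,0,0,-0.55]]'
python3 - <<'E'
from plant import snapshot,ctrl
import cv2
cv2.imwrite("pics/side2.png",cv2.resize(snapshot("side")["image"][150:420,180:480],None,fx=2.2,fy=2.2))
E
```

```text
clock: 3.4
tool_pos: [0.5402, -0.0611, 0.1159]
orientation: [-179.9, -0.1, -84.0]
force: [-0.8, -3.2, 8.9]
opening: 0.0198
```

View pics/side2.png

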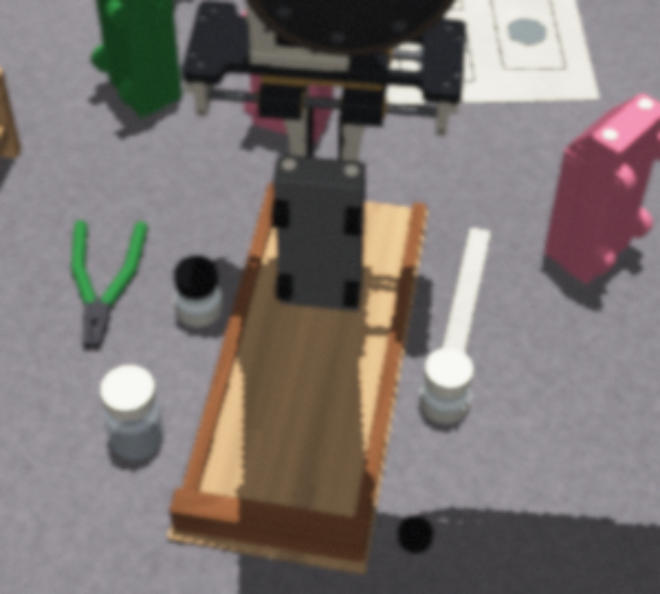

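```bash
python3 -m pendant '[[-0.006,0,0,0,0,0,-0.55],[-0.012,0,0,0,0,0,-0.55],[-0.016,0,0,0,0,0,-0.55],[-0.02,0,0,0,0,0,-0.55],[-0.024,0,0,0,0,0,-0.55],[-0.024,0,0,0,0,0,-0.55]]'
python3 - <<'E'
from plant import snapshot,ctrl
import cv2
cv2.imwrite("pics/side3.png",cv2.resize(snapshot("side")["image"][150:420,180:480],None,fx=2.2,fy=2.2))
print(ctrl.get_obs()["force"])
E
```

```text
clock: 4.2
tool_pos: [0.538, -0.0367, 0.1165]
orientation: [-179.8, 0.0, -84.0]
force: [-0.7, 0.7, 0.0]
opening: 0.0198
[-0.62330745  0.3060039  -1.27165588]
```

View pics/side3.png

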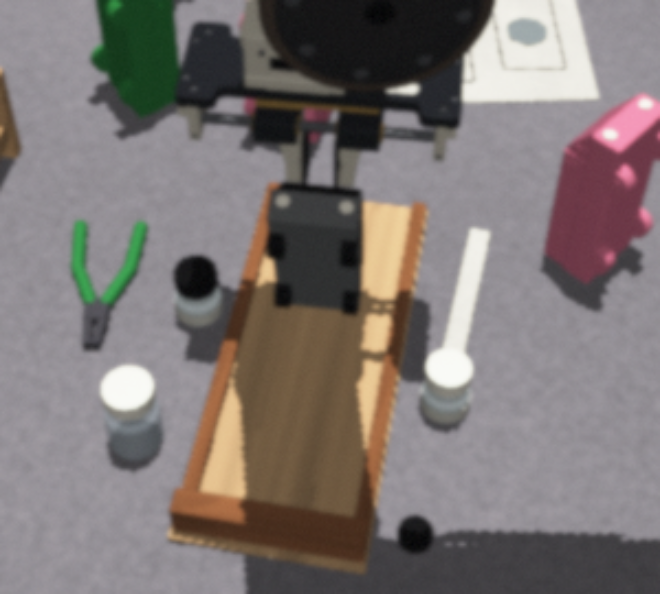

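The van is leaning and the contact force is near zero, so it's close to the balance point. I'll push a little more.

```bash
python3 -m pendant '[[-0.005,0,0,0,0,0,-0.55],[-0.01,0,0,0,0,0,-0.55],[-0.014,0,0,0,0,0,-0.55],[-0.014,0,0,0,0,0,-0.55],[-0.014,0,0,0,0,0,-0.55]]'
python3 - <<'E'
from plant import snapshot,ctrl
import cv2
cv2.imwrite("pics/side4.png",cv2.resize(snapshot("side")["image"][150:420,180:480],None,fx=2.2,fy=2.2))
print(ctrl.get_obs()["force"])
E
```

```text
clock: 4.88
tool_pos: [0.5355, -0.0231, 0.115]
orientation: [180.0, -0.0, -84.0]
force: [0.4, -0.5, -0.6]
opening: 0.0197
[-0.12337489 -0.31388171 -0.63707187]
```

View pics/side4.png

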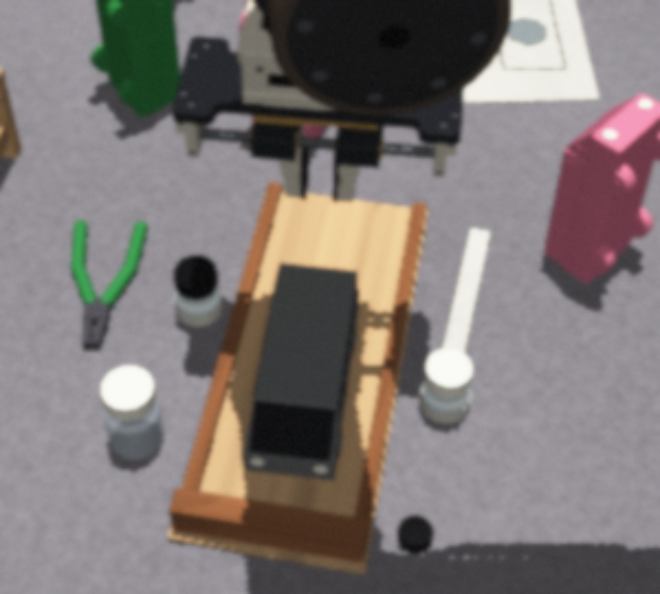

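The van is on its wheels, between the rails, with a small gap left to the stop. I'll measure its pose next.

Run:
```python
from h import *
from plant import snapshot
s=snapshot("side")
S=lambda x,y,z:(ray(s,180+(x+.5)/2.2-.5,150+(y+.5)/2.2-.5,z)*1e3).round(1)
for n,x,y,z in [("roof tail +x",280,266,.068),("roof tail -x",357,271,.068),("roof front +x",256,398,.068),("roof front -x",340,406,.068),("nose low? -x",334,477,.02),("nose top+x",248,456,.046),("nose top-x",334,464,.046),("stop in +x",176,492,.036),("stop in -x",366,517,.036)]: print(n,S(x,y,z))
```

```text
roof tail +x [562.1  -7.7  68. ]
roof tail -x [502.6 -15.9  68. ]
roof front +x [550.4 114.8  68. ]
roof front -x [490.1 108.3  68. ]
nose low? -x [487.5 138.3  20. ]
nose top+x [548.2 149.8  46. ]
nose top-x [486.9 142.8  46. ]
stop in +x [592.5 183.6  36. ]
stop in -x [457.4 173.5  36. ]
```

```bash
python3 -m pendant '[[0.018,0.003,0,0,0,0.034,-0.55],[0.037,0.005,0,0,0,0.068,-0.55],[0.037,0.005,0.04,0,0,0.068,-0.55],[0.037,0.005,0.087,0,0,0.068,-0.55],[0.037,0.005,0.087,0,0,0.068,-0.55],[0.037,0.005,0.087,0,0,0.068,-0.55]]'
python3 - <<'E'
from plant import snapshot,ctrl
import cv2
cv2.imwrite("pics/side5.png",cv2.resize(snapshot("side")["image"][150:420,180:480],None,fx=2.2,fy=2.2))
cv2.imwrite("pics/top5.png",snapshot("top")["image"])
print(ctrl.get_obs()["force"])
E
```

```text
clock: 5.72
tool_pos: [0.5354, -0.0611, 0.0294]
orientation: [-179.9, -0.0, -87.9]
force: [0.2, 0.1, 0.0]
opening: 0.0199
[0.01330645 0.17996782 0.0296269 ]
```

View pics/side5.png

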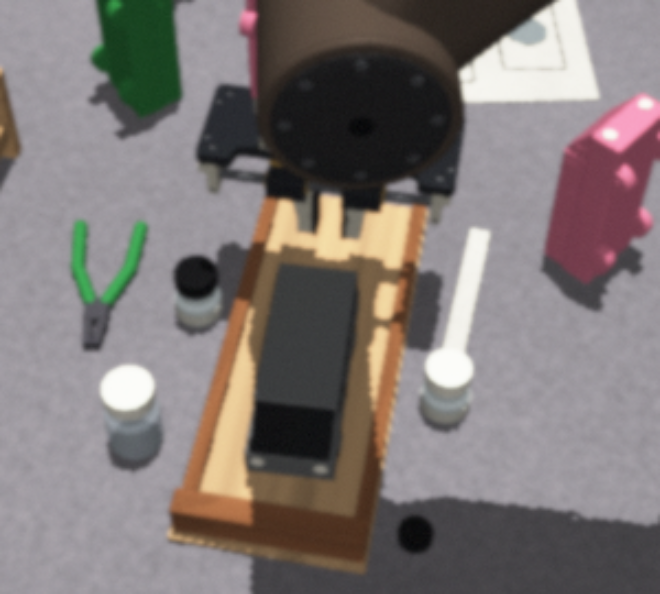

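```bash
python3 -m pendant '[[-0.012,0,0,0,0,0,-0.55],[-0.022,0,0,0,0,0,-0.55],[-0.028,0,0,0,0,0,-0.55],[-0.033,0,0,0,0,0,-0.55],[-0.038,0,0,0,0,0,-0.55],[-0.042,0,0,0,0,0,-0.55],[-0.046,0,0,0,0,0,-0.55],[-0.05,0,0,0,0,0,-0.55],[-0.05,0,0,0,0,0,-0.55]]'
python3 - <<'E'
from plant import snapshot,ctrl
import cv2
cv2.imwrite("pics/side6.png",cv2.resize(snapshot("side")["image"][150:420,180:480],None,fx=2.2,fy=2.2))
print(ctrl.get_obs()["force"])
E
```

```text
clock: 6.95
tool_pos: [0.5327, -0.0101, 0.028]
orientation: [-180.0, 0.0, -87.9]
force: [-0.2, 0.6, 0.1]
opening: 0.0194
[-0.24364544  0.33301307 -0.93377169]
```

View pics/side6.png

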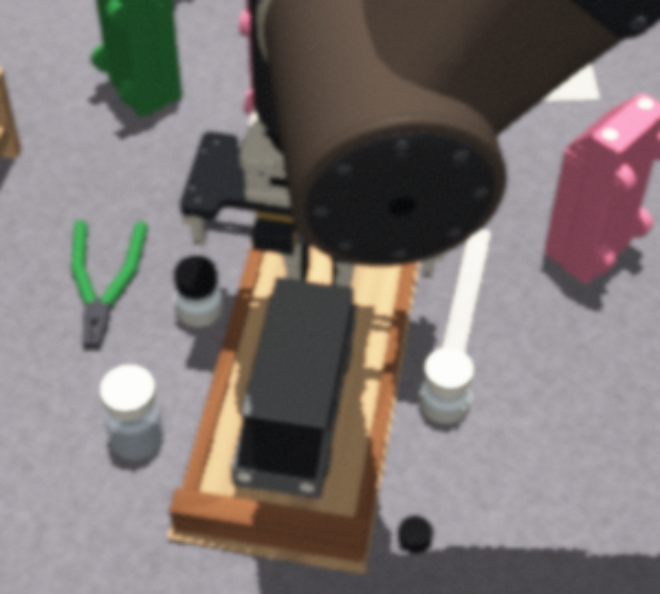

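```bash
cat > m.py <<'E'
import sys,json
from h import *
from plant import snapshot
s=snapshot("side")
for a in sys.argv[1:]:
    x,y,z=map(float,a.split(","))
    print(a,(ray(s,180+(x+.5)/2.2-.5,150+(y+.5)/2.2-.5,z)*1e3).round(1))
E
python3 - <<'E'
import cv2
from plant import snapshot
a=snapshot("side")["image"][260:410,250:370]; cv2.imwrite("pics/side6c.png",cv2.resize(a,None,fx=4,fy=4,interpolation=cv2.INTER_CUBIC))
E
python3 m.py 276,281,.068 352,291,.068 247,415,.068 328,428,.068
```

```text
276,281,.068 [561.7   7.5  68. ]
352,291,.068 [502.5   4.3  68. ]
247,415,.068 [553.2 130.1  68. ]
328,428,.068 [494.6 128.1  68. ]
```

View pics/side6c.png

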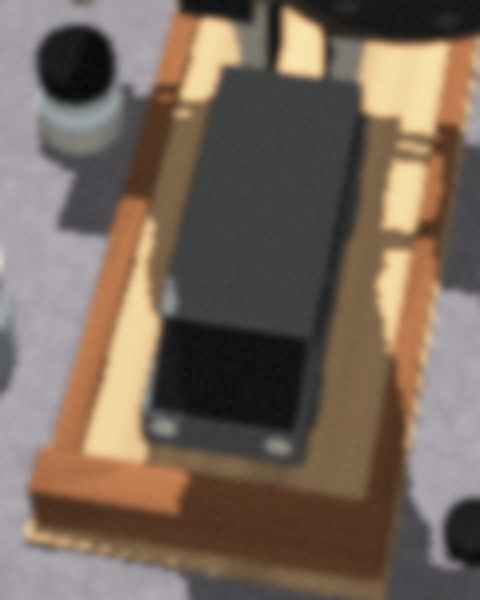

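It is squaring up: yaw is now about 3° against the jig's 2°, with roughly 12–15 mm to go.

```bash
python3 -m pendant '[[-0.004,0,0,0,0,0,-0.55],[-0.007,0,0,0,0,0,-0.55],[-0.01,0,0,0,0,0,-0.55],[-0.01,0,0,0,0,0,-0.55]]'; python3 -m pendant '[[-0.002,0,0,0,0,0,-0.55],[-0.003,0,0,0,0,0,-0.55]]';  python3 -m pendant '[[-0.0015,0,0,0,0,0,-0.55],[-0.0015,0,0,0,0,0,-0.55]]'
python3 - <<'E'
import cv2
from plant import snapshot
a=snapshot("side")["image"][260:410,250:370]; cv2.imwrite("pics/side7c.png",cv2.resize(a,None,fx=4,fy=4,interpolation=cv2.INTER_CUBIC))
E
```

```text
clock: 7.6
tool_pos: [0.5323, -0.0002, 0.028]
orientation: [-180.0, 0.0, -87.9]
force: [-0.1, -0.1, -0.7]
opening: 0.0202
clock: 7.85
tool_pos: [0.5321, 0.0025, 0.0281]
orientation: [-180.0, -0.0, -87.9]
force: [0.4, -2.3, 0.4]
opening: 0.0197
clock: 8.1
tool_pos: [0.5321, 0.0041, 0.0281]
orientation: [-180.0, 0.0, -87.9]
force: [0.0, -0.4, 0.6]
opening: 0.0198
```

View pics/side7c.png

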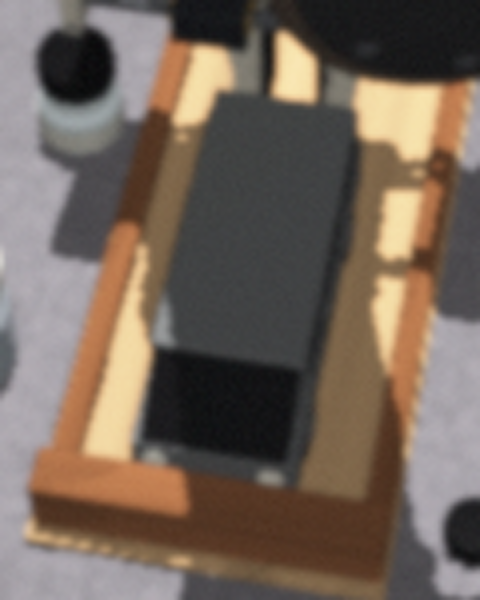

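```bash
python3 -m pendant '[[-0.001,0,0,0,0,0,-0.55],[-0.0015,0,0,0,0,0,-0.55]]'; python3 -m pendant '[[-0.001,0,0,0,0,0,-0.55],[-0.0015,0,0,0,0,0,-0.55]]';  python3 -m pendant '[[-0.001,0,0,0,0,0,-0.55],[-0.0015,0,0,0,0,0,-0.55]]'
```

```text
clock: 8.4
tool_pos: [0.532, 0.0054, 0.0281]
orientation: [180.0, -0.0, -87.9]
force: [-0.2, -1.4, 1.0]
opening: 0.0195
clock: 8.65
tool_pos: [0.5316, 0.0061, 0.0281]
orientation: [180.0, -0.1, -87.9]
force: [1.0, -7.8, 1.6]
opening: 0.0197
clock: 8.9
tool_pos: [0.5315, 0.0062, 0.0283]
orientation: [179.9, -0.2, -87.9]
force: [1.8, -16.4, 1.9]
opening: 0.0198
```

The TCP stalled at y=6.2 mm and the force rose to 16 N, so the nose is on the stop. I'll withdraw straight back, lift and check.

```bash
python3 -m pendant '[[0.004,0,0,0,0,0,-0.55],[0.015,0,0,0,0,0,-0.55],[0.05,0,0,0,0,0,-0.55],[0.07,0,-0.03,0,0,0,-0.55],[0.08,0,-0.09,0,0,0,-0.55],[0.08,0,-0.15,0,0,0,-0.55],[0.08,0,-0.21,0,0,0,-0.55],[0.12,0,-0.23,0,0,0,-0.55],[0.18,0,-0.23,0,0,0,-0.55],[0.24,0,-0.23,0,0,0,-0.55],[0.3,0,-0.23,0,0,0,-0.55],[0.3,0,-0.23,0,0,0,-0.55]]'
python3 - <<'E'
import cv2
from plant import snapshot
a=snapshot("side")["image"]; cv2.imwrite("pics/side8.png",cv2.resize(a[200:410,190:420],None,fx=2.8,fy=2.8,interpolation=cv2.INTER_CUBIC))
a=snapshot("top")["image"]; cv2.imwrite("pics/top8.png",cv2.resize(a[140:320,190:410],None,fx=3.3,fy=3.3,interpolation=cv2.INTER_CUBIC))
E
```

```text
clock: 10.4
tool_pos: [0.5421, -0.295, 0.2569]
orientation: [179.9, 0.0, -88.1]
force: [-0.9, -0.5, -0.8]
opening: 0.0194
```

View pics/side8.png

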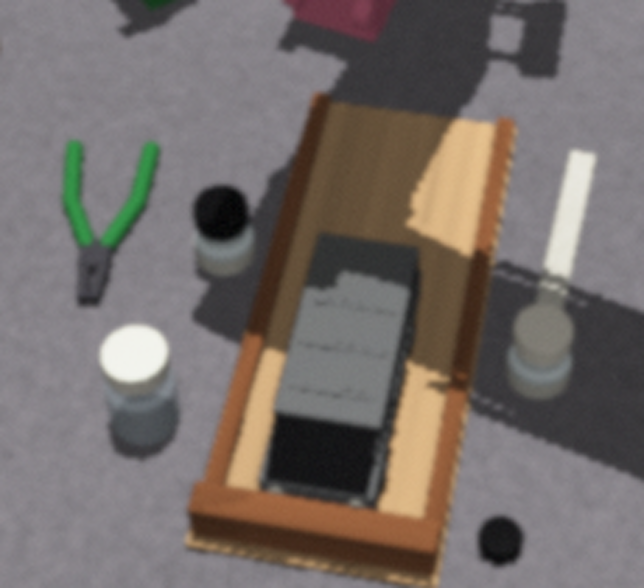

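View pics/top8.png

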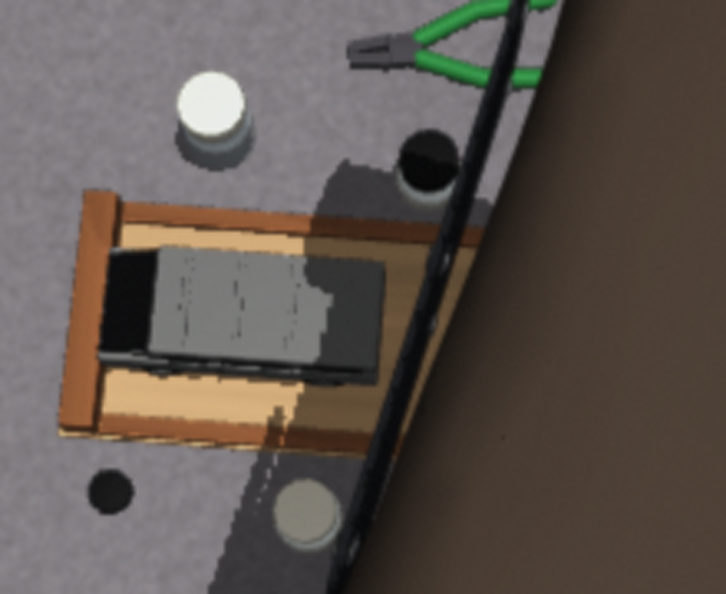

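Both views show the van on its wheels with its nose at the stop and the bystanders in place. One numeric check of its squareness:

```bash
python3 - <<'E'
from h import *
from plant import snapshot
t=snapshot("top"); s=snapshot("side")
T=lambda x,y,z:ray(t,190+(x+.5)/3.3-.5,140+(y+.5)/3.3-.5,z)*1e3
S=lambda x,y,z:ray(s,190+(x+.5)/2.8-.5,200+(y+.5)/2.8-.5,z)*1e3
for n,p in [("T tail",(T(385,262,.068),T(377,370,.068))),("S tail",(S(319,234,.068),S(418,247,.068))),("T roof front",(T(160,246,.068),T(150,352,.068))),("S roof front",(S(278,410,.068),S(378,427,.068))),("T stop face top",(T(120,191,.036),T(97,430,.036)))]:
    d=p[0]-p[1]; print(n,((p[0]+p[1])/2).round(1),"angle",np.degrees(np.arctan2(d[1],d[0])).round(1))
E
cmp <(echo) <(echo); python3 -c "
import cv2
a=cv2.imread('pics/top0.png')[140:320,190:410];cv2.imwrite('pics/t0.png',cv2.resize(a,None,fx=3.3,fy=3.3,interpolation=2))"
```

```text
T tail [532.4  16.6  68. ] angle 2.3
S tail [531.3  18.5  68. ] angle 3.2
T roof front [528.3 143.5  68. ] angle 2.6
S roof front [526.1 144.1  68. ] angle 1.5
T stop face top [525.9 174.4  36. ] angle 2.8
```

View pics/t0.png

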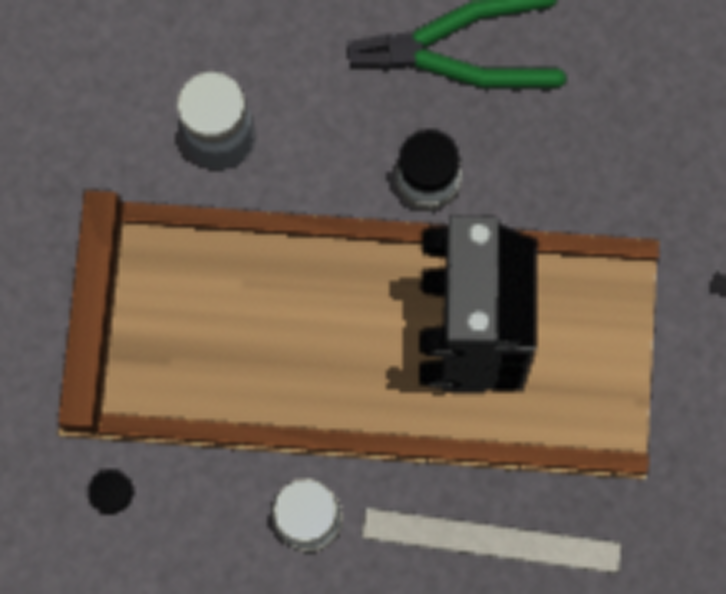

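```bash
python3 -c "
from plant import ctrl
o=ctrl.get_obs();print(o['clock'],o['force'])
print(ctrl.close_job())"
```

```text
10.6 [ 0.20357246  0.26661111 -0.50055609]
the job is handed in; nothing more can be done
None
```

I tipped the grey van over by pushing its roof with the part-open fingers, and it came down on its wheels between the rails. I then pushed it along by its tail until the nose met the end stop. The arm stalled there with the force rising to about 16 N. I backed the arm off and handed the job in at 10.6 s; the hand-in reports no verdict.

**Position:** the tail measured y ≈ 17–18 mm, which puts the nose at about 176–178 mm. The stop face measured about 174 mm, so they agree as contact within the roughly 2 mm calibration.

**Squareness:** the van's edges measured 2.3° and 2.6° in the top view against 2.8° for the stop. The side view was less consistent, at 3.2° and 1.5°, probably because I picked the corner pixels by hand.

**Other things on the bench:** those visible in the final pictures looked unmoved. The arm hid part of the sanding stick and nippers in the last top view, but the side view showed both in place. The robot was touching nothing.

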